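Loupe at focal height over the bare connector

ROBOT

A 7-joint arm with a two-finger parallel gripper is mounted at the origin on the work surface. World frame = base frame: x ahead of the robot, y to its left, z up, the work surface at z = 0. Lengths are in m, angles in rad, forces in N, time in s.
With the tool pointing down it reaches from about 0.4 to 0.85 m from the base axis. Payload 10.4 kg.
Tool frame: the origin (TCP) lies at the very end of the fingers, on their centre line; the grasp point (between the pads) lies 19 mm behind it; z points along the fingers, y is the line along which they close (so a half turn about z gives the same grasp; the last joint's range is limited). The gripper opens to 85 mm and grips with 20 to 120 N. Pads are 22 mm wide; open, the fingers measure 114 mm over their backs; the gripper's body (76 mm by 85 mm) begins 54 mm behind the grasp point. The pads swing forward as they close: fully open they stand 13 mm farther back than shut.
Start: joints at [1.282, 0.332, -0.065, 1.46, 0.022, 1.35, -0.088], TCP at [0.164, -0.603, 0.231] pointing down, gripper open.
Joint ranges: [-2.6, 2.6], [-0.5, 2.12], [-1.47, 1.34], [0.16, 2.42], [-1.27, 4.41], [0.06, 2.06], [-2.6, 2.6]. Speed limits (rad/s): [2.22, 2.22, 2.79, 2.79, 3.14, 3.14, 3.14].

INTERFACE

Orientations are given as a unit quaternion [x, y, z, w].
In Python, from workcell import manip gives the robot as it stands.
- The arm moves only by the shell command python3 -m jog 'ROWS' [FORCE]. ROWS is a JSON object with one list for each field, all of the same length, 1 to 20, a row being the entries at one place: rx, ry, rz (a rotation vector in rad), dx, dy, dz (the shift in m), jaw (the opening from 0.0 (shut) to 1.0 (fully open)); each row is the pose to reach, as a shift and turn from the pose commanded when the command began, along the tool's axes at that moment; what a row does not reach only later rows make up. A row lasts 1/8 s, in which the tool goes at most 0.0625 m and 0.188 rad, less where a joint would pass 70% of its speed; a pose out of reach is approached as far as the arm can. The fingers move at their own pace and stop on an object; FORCE is the grip in N (left out, the last holds). Time passes only in rows, so rows that do not move let the fingers close. It prints the time, the measured TCP pose, the force, the opening and the grip force at its end. Input that does not fit is refused with a message, and nothing moves.
- manip.get_obs(): the state, without advancing time (a new reading comes with each control period).
- manip.camera(name): name is "scene" or "top"; returns the picture (420x560x3 uint8, blue, green, red); there is no depth.
- manip.calibration(name): a dict with "fx", "fy", "cx", "cy" (pixels), "k1" (the pictures are not rectified: a ray, as slopes to the right and down, at radius r is drawn at 1 + k1 r^2 times it, then the intrinsics apply), "world_from_camera" (4x4, takes a point from camera to world coordinates). Camera axes: x right, y up, looking along -z (the intrinsics and any distortion apply to the point x, -y, -z); pixel columns grow to the right and rows downward; lengths in m; the calibration is good to about 2 mm. A picture is of the moment at which its call begins. calibration takes no time and is no camera call.
- manip.hand_in(): hands the job in; it is judged then, once.
Trained networks look in the newest picture that a camera, given by its name, has taken for a name from the list of things; names that differ only in an ending like _2 or _b are one class to them, and where a whole thing is asked for, a point or a joint stands for the part that bears it (a point fixed in the world has none). Each returns a list of dicts, best first, with "confidence" (0 to 1); they miss things now and then, are a little off and sometimes report something else, mostly with a low value. They report only what shows in the picture. A call takes as long as a camera call. They do not tell look-alikes from the thing itself.
- manip.outline_of(camera, thing): "mask" (420x560 bool, what is visible of it) and "bbox" ([left, top, right, bottom] in pixels, round what is visible of it).
The state is a dict: "clock": time; "joint_pos": joint angles; "joint_velocities": joint speeds; "tau": joint torques, N m; "position": TCP position; "ee_rot": TCP orientation; "ft_force": force on the tool from outside, world axes, zero at the start; "torque": the same for the moment, N m; "grip_width": opening from 0.0 (shut) to 1.0 (fully open); "grasp_force": force on a finger pad.
Only numpy, scipy, OpenCV 4.12 (cv2) and the standard library are available. Lean on these libraries where they do the work, as an engineer would, in place of code of your own. Each camera call takes 0.05 s, during which the arm holds its last target. There are 200 camera calls.

TASK

Two connectors stand on the microscope stand: find the one whose pins are bare (the other still wears its dust cap), take the hand loupe by its handle and hold its lens centred above that connector, level, at the focal height, which is marked by the top edge of the dark stop collar on the stand's post. Keep it there steadily for two seconds in the gripper alone, and finish while still holding it there; leave the connectors, the cap, the collar and everything else on the bench undisturbed.

Things in the scene. Friction and masses are not known exactly. Their poses are not given: they have to be found in the camera images.
- loupe: hand loupe lying flat: glass lens in a steel rim 72 mm across, 9 mm thick; white handle, 14 x 14 mm section, on the bench from 52 to 150 mm behind the lens centre (-x). Its axis is at the lens's mid-plane; a thin neck joins it to the rim. Origin at bench level under the lens centre, 7 mm below mid-plane; x from handle to lens, z square to the lens. About 90 g, centre of mass near the neck
- lens_centre (a point): centre of the loupe's lens, on its mid-plane; axes as the loupe's
- stand: fixed microscope stand, head taken off: cream plate 200 mm (x) by 260 mm (y), top 30 mm above the bench; steel post 20 mm across, 70 mm to +x of its middle, rising to 246 mm. Origin at bench level under the plate's middle, z up, -x edge nearest the robot. The connectors stand on the plate 15 to 50 mm to -x of its middle, one on either side, 54 to 70 mm off its middle line
- collar_top (a point): centre of the stop collar's top edge, on the post's axis: a dark steel collar, 38 mm across, 20 mm high, clamped on the stand's post, its black star knob reaching 45 mm to the stand's +x. It may stand at any height with this edge 115 to 175 mm above the bench, and stays there unless pushed hard. The lens's mid-plane belongs at this height
- connector_1: one of two equal panel connectors standing mouth up on the stand: aluminium flange 44 mm square, 4 mm thick; round shell 36 mm across, 24 mm high in all, open at the top with seven brass pins in a dark well. Origin under its centre, z up. The dust cap sits on either one and hides its pins; the other is bare
- connector_2: one of two equal panel connectors standing mouth up on the stand: aluminium flange 44 mm square, 4 mm thick; round shell 36 mm across, 24 mm high in all, open at the top with seven brass pins in a dark well. Origin under its centre, z up. The dust cap sits on either one and hides its pins; the other is bare
- connector_1_mouth (a point): centre of connector_1's upper rim, 24 mm above its underside
- connector_2_mouth (a point): centre of connector_2's upper rim, 24 mm above its underside
- dust_cap: round steel dust cap, 45 mm across, 19 mm high with its button, knurled, flat on top; it sits loosely over the shell of one of the connectors, its top 31 mm above the connector's underside. Origin on its axis at its lower edge, 12 mm above the connector's underside
- tweezers: steel tweezers lying flat, 130 mm long, 8 mm high; origin under the middle, x along them towards the points. Not needed, to be left alone
- lock_nut: flat brass ring nut, 34 mm outside, 25 mm hole, 7 mm high, lying on the stand's plate between the connectors; origin under its centre. Not needed, to be left alone
- petri_dish: clear closed dish, 92 mm across, 16 mm high; origin under its centre. Not needed, to be left alone
- vial: small amber bottle with black cap, 28 mm across, 55 mm high; origin under its centre. Not needed, to be left alone
- screwdriver: screwdriver lying flat, 170 mm long; origin under its middle. Not needed, to be left alone
- beaker: glass beaker, 64 mm across, 85 mm high; origin under its centre. Not needed, to be left alone
Mind the look-alikes: they are no part of the job. What is shaped like the dust_cap but purple is not meant.

How it is judged:
By the outcome, as a careful person would: the job done as asked, in the order asked, and still so for the second after the job is handed in, while the arm keeps its last pose, push and grip.
It also fails if it takes over 46 s, if anything falls off the work surface, if the arm or the gripper's body presses on something with over 40 N, if the wrist force passes 120 N, or if a joint passes its speed limit or range.

## Working session

There is one attempt and no reset: what is moved stays moved. The work goes in short steps, Python scripts to look and compute and a shell command to move; the robot and the scene stay as the last step left them, time stands still between calls to the robot, and variables do not carry over. Pictures are saved under pics/ and viewed, at most 10 in all, crops included, and the job is handed in when it is done.

```bash
mkdir -p pics; cat > h.py <<'E'
import numpy as np, cv2
from workcell import manip
from scipy.spatial.transform import Rotation as R
def ray(cam,u,v):
    c=manip.calibration(cam);x,y=(u-c["cx"])/c["fx"],(v-c["cy"])/c["fy"]
    s=1.
    for _ in range(30): s=1+c["k1"]*((x/s)**2+(y/s)**2)
    T=np.array(c["world_from_camera"]);d=T[:3,:3]@np.array([x/s,-y/s,-1]);return T[:3,3],d
def atz(cam,u,v,z):
    o,d=ray(cam,u,v);return o+d*(z-o[2])/d[2]
def proj(cam,p):
    c=manip.calibration(cam);T=np.linalg.inv(np.array(c["world_from_camera"]));q=T[:3,:3]@np.array(p)+T[:3,3]
    x,y=q[0]/-q[2],-q[1]/-q[2];s=1+c["k1"]*(x*x+y*y);return np.array([c["fx"]*x*s+c["cx"],c["fy"]*y*s+c["cy"]])
E
python3 - <<'E'
from h import *
for n in("scene","top"):
    im=manip.camera(n);cv2.imwrite(f"pics/{n}0.png",im);c=manip.calibration(n);print(n,np.round(c["world_from_camera"],3).tolist(),c["fx"],c["k1"])
    for t in("loupe","stand","collar_top","connector_1","dust_cap"):
        for r in manip.outline_of(n,t)[:3]:
            m=r["mask"];ys,xs=np.nonzero(m);print(t,round(r["confidence"],2),r["bbox"],xs.mean().round(1),ys.mean().round(1),m.sum())
o=manip.get_obs();print(o["position"],o["ee_rot"],o["clock"])
E
```

```text
scene [[-0.824, -0.303, 0.479, 1.131], [0.567, -0.439, 0.697, 0.735], [-0.001, 0.846, 0.534, 0.731], [0.0, 0.0, 0.0, 1.0]] 481.08521098105234 -0.1008100247411774
loupe 0.83 [242.6, 179.3, 298.7, 199.9] 262.0 190.7 463
loupe 0.62 [324.7, 272.3, 348.0, 289.3] 336.4 280.5 375
stand 0.57 [236.4, 203.3, 378.1, 344.5] 302.0 286.7 7473
collar_top 0.64 [254.6, 255.9, 286.3, 275.6] 270.5 264.2 358
connector_1 0.74 [286.5, 247.9, 307.5, 267.4] 296.4 258.4 301
connector_1 0.63 [325.3, 286.1, 353.5, 295.1] 337.6 290.5 117
dust_cap 0.9 [325.2, 269.9, 349.0, 287.3] 336.5 279.7 369
dust_cap 0.53 [355.4, 265.8, 373.2, 280.0] 364.7 270.9 263
top [[0.069, 0.973, -0.219, 0.365], [-0.998, 0.066, -0.019, -0.08], [-0.004, 0.22, 0.976, 1.073], [0.0, 0.0, 0.0, 1.0]] 457.224633780193 -0.0636195343550621
loupe 0.87 [370.2, 245.2, 403.0, 328.5] 384.8 274.3 1051
loupe 0.49 [241.6, 260.1, 266.5, 334.8] 254.9 285.7 456
stand 0.95 [153.4, 127.4, 265.4, 237.9] 210.7 190.9 8280
stand 0.52 [106.0, 265.5, 146.5, 307.1] 128.4 289.6 1220
stand 0.52 [405.7, 166.2, 443.1, 198.3] 424.3 182.6 820
collar_top 0.71 [197.9, 132.3, 217.3, 163.6] 208.3 149.2 261
connector_1 0.64 [225.4, 199.3, 247.8, 218.0] 236.4 206.2 372
connector_1 0.61 [187.3, 216.2, 189.2, 222.9] 187.8 218.9 23
dust_cap 0.86 [184.8, 250.5, 200.3, 270.8] 190.5 259.4 313
dust_cap 0.71 [171.9, 195.1, 194.4, 219.2] 182.1 208.6 328
[ 0.16421131 -0.60306504  0.23136056] [9.91179949e-01 1.32522842e-01 2.07272506e-05 6.82908654e-05] 0.6
```

View pics/scene0.png

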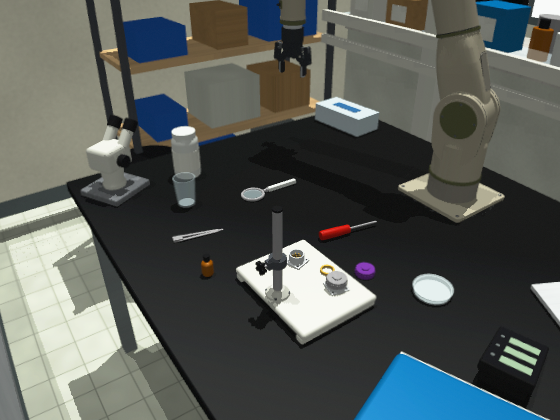

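View pics/top0.png

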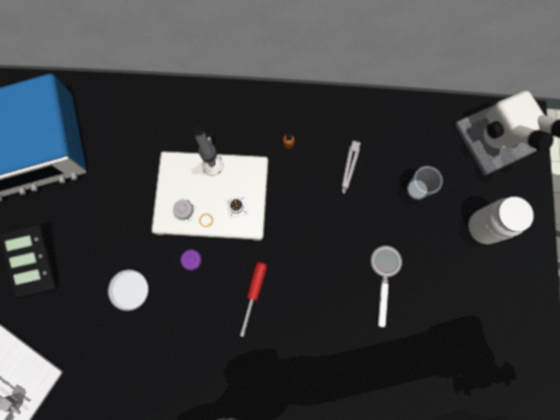

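The bare connector (brass pins) is at top (236,206) and the capped one is at (183,209). The loupe's lens is at (386,261), with its handle running to (382,327). The purple look-alike is at (191,260). Next I'll localise these accurately.

```bash
python3 - <<'E'
from h import *
a=cv2.imread("pics/scene0.png")[195:350,225:385];b=cv2.imread("pics/top0.png")[120:245,145:275]
cv2.imwrite("pics/c1.png",cv2.resize(a,None,fx=3.8,fy=3.8,interpolation=cv2.INTER_CUBIC))
cv2.imwrite("pics/c2.png",cv2.resize(b,None,fx=4.6,fy=4.6,interpolation=cv2.INTER_CUBIC))
im=manip.camera("top")
m=manip.outline_of("top","loupe")[0]["mask"]
pts=np.array([atz("top",u,v,.007)[:2] for v,u in zip(*np.nonzero(m))])
r=cv2.minAreaRect((pts*1000).astype(np.float32));print("loupe",r)
h=pts[pts[:,0]<np.percentile(pts[:,0],100*.25)];print(pts.mean(0),h.mean(0),pts.min(0),pts.max(0))
m=manip.outline_of("top","stand")[0]["mask"]
pts=np.array([atz("top",u,v,.03)[:2] for v,u in zip(*np.nonzero(m))]);r=cv2.minAreaRect((pts*1000).astype(np.float32));print("stand",r)
# plate quad: bright mask
g=(im.min(2)>190).astype(np.uint8);g[:, :150]=0;g[:,272:]=0;g[:150]=0;g[240:]=0
p=np.array([atz("top",u,v,.03)[:2] for v,u in zip(*np.nonzero(g))])*1000;print("plate",cv2.minAreaRect(p.astype(np.float32)))
# lens ring circle
print("lens centre",atz("top",386,261,.007),"conn",atz("top",236.4,206.2,.054))
for k,v in(("handle end",(382,327)),("handle front",(385,281))):print(k,atz("top",*v,.007))
E
```

```text
loupe ((446.740478515625, -337.9947509765625), (184.64871215820312, 70.71607208251953), 8.12711238861084)
[ 0.47177166 -0.32799589] [ 0.39568301 -0.32387459] [ 0.35138497 -0.36570956] [ 0.53858978 -0.29485672]Traceback (most recent call last):
  File "<stdin>", line 10, in <module>
IndexError: list index out of range
```

View pics/c1.png

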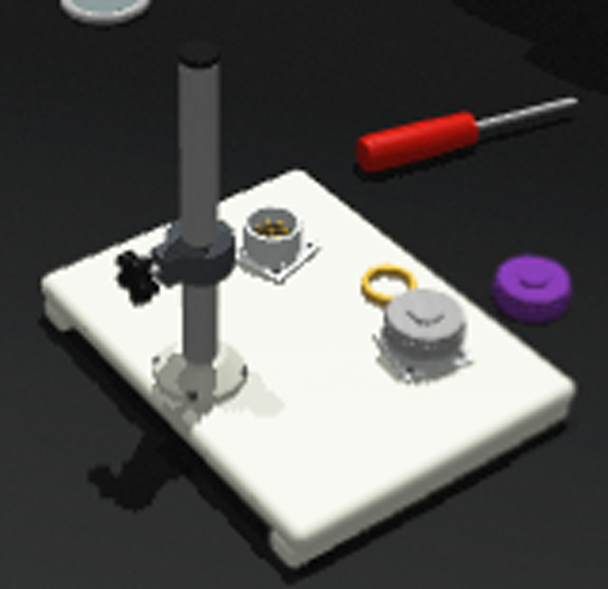

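View pics/c2.png

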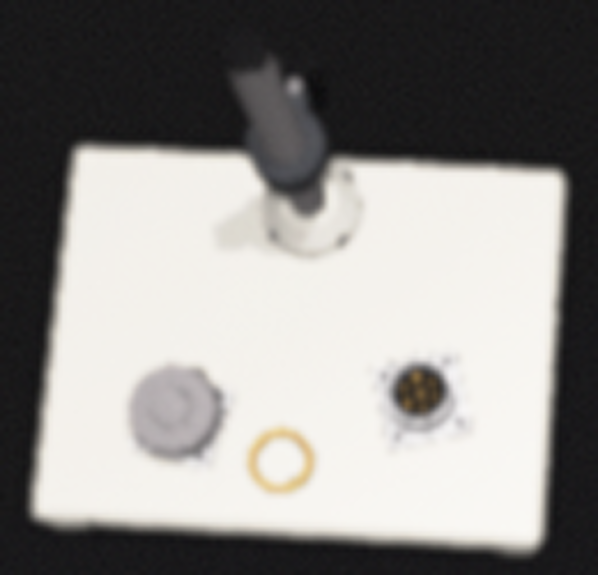

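```bash
cat > fit.py <<'E'
from h import *
from scipy.optimize import least_squares, minimize
T=[(75,147),(567,170),(543,550),(33,518)];S=[(300,535),(43,280),(298,170),(575,385)]
C=np.array([(.1,.13,.03),(.1,-.13,.03),(-.1,-.13,.03),(-.1,.13,.03)])
def W(p,q): c,s=np.cos(p[2]),np.sin(p[2]);q=np.atleast_2d(q);return np.c_[p[0]+c*q[:,0]-s*q[:,1],p[1]+s*q[:,0]+c*q[:,1],q[:,2]]
tp=[(145+x/4.6-.4,120+y/4.6-.4) for x,y in T];sp=[(225+x/3.8-.4,195+y/3.8-.4) for x,y in S]
def res(p,cams=("top","scene")):
    w=W(p,C);r=[]
    for n,obs in(("top",tp),("scene",sp)):
        if n in cams:r+=[proj(n,a)-b for a,b in zip(w,obs)]
    return np.concatenate(r)
for cams in(("top",),("scene",),("top","scene")):
    s=least_squares(lambda p:res(p,cams),[.6,.05,0],loss="soft_l1");print(cams,s.x.round(4),s.fun.round(1))
st=s.x
np.save("st.npy",st)
def circ(c,r,n=60): t=np.linspace(0,2*np.pi,n);return np.c_[c[0]+r*np.cos(t),c[1]+r*np.sin(t),np.full(n,c[2])]
# loupe fit by mask IoU in the top picture
im=manip.camera("top");ms=manip.outline_of("top","loupe");m=ms[0]["mask"]
print("loupe conf",ms[0]["confidence"])
def model(p):
    I=np.zeros((420*4,560*4),np.uint8)
    def f(w): cv2.fillPoly(I,[np.round((np.array([proj("top",a) for a in w])+.5)*4).astype(np.int32)],1)
    f(W(p,circ((0,0,.007),.036)))
    for z in (.0,.014): f(W(p,[(-.052,.007,z),(-.15,.007,z),(-.15,-.007,z),(-.052,-.007,z)]))
    return cv2.resize(I.astype(np.float32),(560,420),interpolation=cv2.INTER_AREA)
b=minimize(lambda p:np.abs(model(p)-m).sum(),[.503,-.333,-.06],method="Nelder-Mead",options=dict(initial_simplex=[[.503,-.333,-.06],[.498,-.333,-.06],[.503,-.328,-.06],[.503,-.333,.04]],maxiter=120))
print("loupe",b.x.round(4),b.fun,m.sum());lp=b.x;np.save("lp.npy",lp)
# connector: well circle
for n in("top","scene"):
    manip.camera(n)
    for r in manip.outline_of(n,"connector_1")[:2]:
        ys,xs=np.nonzero(r["mask"]);print(n,xs.mean(),ys.mean(),atz(n,xs.mean(),ys.mean(),.045).round(4))
E
python3 fit.py
```

```text
('top',) [0.628  0.0911 0.012 ] [ 0.  -0.3  0.2  0.1  0.2 -0.2 -0.4  0.4]
('scene',) [0.6285 0.0928 0.0153] [-0.1  1.5 -1.7 -0.7  0.1 -1.2  1.5 -0.2]
('top', 'scene') [0.628  0.0915 0.0132] [-0.2 -0.2 -0.   0.1  0.1 -0.3 -0.6  0.4 -0.5  0.9 -1.7 -1.2  0.2 -1.5
  1.2 -0.6]
loupe conf 0.83Traceback (most recent call last):
  File "fit.py", line 26, in <module>
    b=minimize(lambda p:np.abs(model(p)-m).sum(),[.503,-.333,-.06],method="Nelder-Mead",options=dict(initial_simplex=[[.503,-.333,-.06],[.498,-.333,-.06],[.503,-.328,-.06],[.503,-.333,.04]],maxiter=120))
    res = _minimize_neldermead(fun, x0, args, callback, bounds=bounds,
                               **options)
    fxr = func(xr)
    fx = function(np.copy(x), *(wrapper_args + args))
  File "fit.py", line 26, in <lambda>
    b=minimize(lambda p:np.abs(model(p)-m).sum(),[.503,-.333,-.06],method="Nelder-Mead",options=dict(initial_simplex=[[.503,-.333,-.06],[.498,-.333,-.06],[.503,-.328,-.06],[.503,-.333,.04]],maxiter=120))
                               ~~~~~^^^
  File "fit.py", line 23, in model
    f(W(p,circ((0,0,.007),.036)))
    ~^^^^^^^^^^^^^^^^^^^^^^^^^^^^
  File "fit.py", line 22, in f
    def f(w): cv2.fillPoly(I,[np.round((np.array([proj("top",a) for a in w])+.5)*4).astype(np.int32)],1)
                                                  ~~~~^^^^^^^^^
  File "h.py", line 12, in proj
    c=manip.calibration(cam);T=np.linalg.inv(np.array(c["world_from_camera"]));q=T[:3,:3]@np.array(p)+T[:3,3]
ValueError: time passes only in moves, steps and waits
```

```bash
sed -i 's/^def ray/CAL={n:manip.calibration(n) for n in ("scene","top")}\ndef ray/; s/c=manip.calibration(cam)/c=CAL[cam]/' h.py
cat >> fit.py <<'E'
bc=np.array([.6,.02])
post=W(st,[(.07,0,0)])[0];print("post",post)
# bare connector: dark well in top picture
g=im.max(2);sub=(g[190:225,225:250]<120).astype(np.uint8);n,l,stt,cen=cv2.connectedComponentsWithStats(sub);i=1+np.argmax(stt[1:,4]);u,v=cen[i]+[225,190]
w=atz("top",u,v,.054);print("well",u,v,stt[i],w)
np.save("cn.npy",w)
a=cv2.imread("pics/scene0.png")[195:350,225:385];a=cv2.resize(a,None,fx=5,fy=5,interpolation=cv2.INTER_CUBIC)[:400,:600].copy()
def dr(I,n,P,o,f,c): cv2.polylines(I,[np.round((np.array([proj(n,q) for q in P])-o+.5)*f).astype(np.int32)],False,c,1)
for z,c in((.12,(0,0,255)),(.13,(0,255,0)),(.14,(255,0,0)),(.15,(0,255,255))): dr(a,"scene",circ((*post[:2],z),.019),(225,195),5,c)
dr(a,"scene",circ((*post[:2],.246),.010),(225,195),5,(0,0,255))
dr(a,"scene",circ((w[0],w[1],.054),.018),(225,195),5,(0,0,255))
t=cv2.resize(cv2.imread("pics/top0.png")[120:245,145:275],None,fx=4.6,fy=4.6,interpolation=cv2.INTER_CUBIC)
for z,c in((.12,(0,0,255)),(.13,(0,255,0)),(.14,(255,0,0)),(.15,(0,255,255))): dr(t,"top",circ((*post[:2],z),.019),(145,120),4.6,c)
dr(t,"top",circ((*post[:2],.246),.010),(145,120),4.6,(0,0,255))
dr(t,"top",circ((w[0],w[1],.054),.018),(145,120),4.6,(0,0,255))
q=cv2.resize(cv2.imread("pics/top0.png")[238:338,350:420],None,fx=5,fy=5,interpolation=cv2.INTER_CUBIC)
dr(q,"top",W(lp,circ((0,0,.007),.036)),(350,238),5,(0,0,255));dr(q,"top",W(lp,[(-.052,.007,.014),(-.15,.007,.014),(-.15,-.007,.014),(-.052,-.007,.014)]),(350,238),5,(0,255,0))
cv2.imwrite("pics/o1.png",a);cv2.imwrite("pics/o2.png",np.hstack([np.pad(q,((0,t.shape[0]-500 if t.shape[0]>500 else 0),(0,0),(0,0))),t[:,160:]])[:600,:800])
E
python3 fit.py
```

```text
('top',) [0.628  0.0911 0.012 ] [ 0.  -0.3  0.2  0.1  0.2 -0.2 -0.4  0.4]
('scene',) [0.6285 0.0928 0.0153] [-0.1  1.5 -1.7 -0.7  0.1 -1.2  1.5 -0.2]
('top', 'scene') [0.628  0.0915 0.0132] [-0.2 -0.2 -0.   0.1  0.1 -0.3 -0.6  0.4 -0.5  0.9 -1.7 -1.2  0.2 -1.5
  1.2 -0.6]
loupe conf 0.77
loupe [ 0.5021 -0.33   -0.0709] 146.625 1006
top 236.4289693593315 205.8607242339833 [0.6   0.026 0.045]
top 188.42424242424244 216.78787878787878 [0.5668 0.1342 0.045 ]
scene 334.6666666666667 290.47407407407405 [0.6024 0.1682 0.045 ]
scene 296.547703180212 258.39929328621906 [0.6039 0.0333 0.045 ]
post [0.6979513  0.09239956 0.        ]
well 235.8876404494382 204.6067415730337 [ 6 10 11 10 89] [0.6008276  0.02651946 0.054     ]
```

View pics/o1.png

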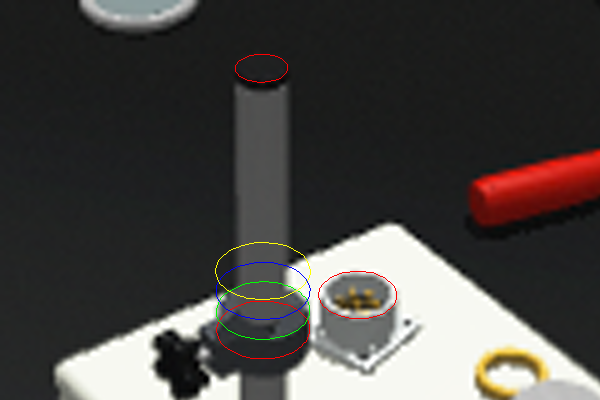

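View pics/o2.png

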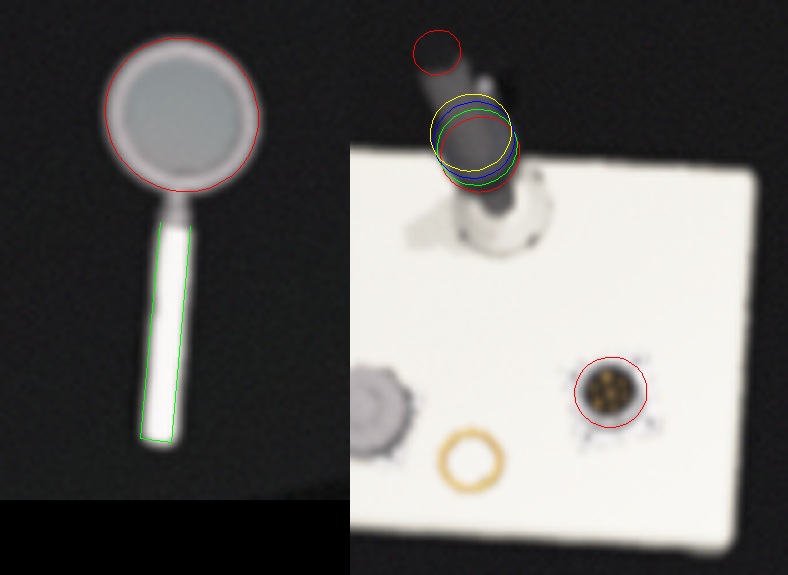

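The loupe and connector overlays match, and the collar top lies between 120 and 135 mm. I'll refine that with an enhanced crop of the collar.

```bash
python3 - <<'E'
from h import *
def circ(c,r,t): return np.c_[c[0]+r*np.cos(t),c[1]+r*np.sin(t),np.full(len(t),c[2])]
post=np.array([.698,.0924])
a=np.mean([manip.camera("scene").astype(float) for _ in range(4)],0)
np.save("sc.npy",a)
o=np.array((250,225));f=10
I=np.clip(255*(a[225:285,250:310]/160)**.5,0,255).astype(np.uint8);I=cv2.resize(I,None,fx=f,fy=f,interpolation=cv2.INTER_CUBIC)
J=I[:, :].copy();I=I[:,:400]
def dr(P,c): cv2.polylines(J,[np.round((np.array([proj("scene",q) for q in P])-o+.5)*f).astype(np.int32)],False,c,1)
t=np.linspace(0,2*np.pi,80)
for z,c in((.13,(0,255,0)),(.11,(0,255,0)),(.135,(0,0,255)),(.115,(0,0,255))): dr(circ((*post,z),.019,t),c)
cv2.imwrite("pics/col.png",np.hstack([I,J[:,:400]]))
for c in (272,274,276,277,278,279,281): print(c,a[240:280,c].mean(1).round().astype(int).tolist())
print([ (z,proj("scene",(*post,z)).round(1).tolist()) for z in(.11,.12,.13,.14,.246)])
E
```

```text
272 [56, 56, 56, 56, 56, 57, 56, 57, 57, 57, 57, 57, 70, 84, 85, 84, 86, 56, 51, 52, 52, 52, 46, 40, 40, 40, 40, 40, 44, 109, 220, 220, 220, 220, 219, 223, 245, 246, 246, 246]
274 [80, 80, 80, 81, 80, 81, 81, 81, 81, 81, 81, 81, 81, 81, 81, 81, 81, 81, 80, 59, 52, 52, 48, 39, 39, 39, 39, 39, 39, 42, 69, 79, 79, 79, 80, 80, 79, 79, 79, 79]
276 [81, 81, 81, 80, 81, 81, 81, 80, 80, 80, 81, 81, 81, 81, 81, 82, 81, 81, 81, 80, 52, 52, 51, 39, 40, 40, 39, 40, 40, 41, 62, 82, 82, 82, 82, 82, 82, 81, 82, 82]
277 [81, 80, 80, 80, 81, 80, 80, 80, 80, 80, 80, 81, 81, 81, 82, 82, 81, 82, 82, 81, 52, 52, 50, 39, 39, 39, 40, 40, 39, 40, 61, 82, 82, 82, 82, 82, 82, 82, 82, 82]
278 [81, 80, 80, 80, 80, 81, 80, 81, 80, 81, 81, 81, 81, 81, 81, 81, 81, 81, 82, 81, 38, 51, 50, 39, 40, 40, 40, 40, 39, 39, 61, 82, 81, 82, 81, 82, 82, 82, 82, 82]
279 [80, 80, 81, 80, 80, 80, 80, 80, 80, 80, 81, 81, 81, 81, 81, 81, 81, 81, 81, 70, 39, 40, 82, 39, 40, 41, 40, 38, 38, 41, 61, 81, 81, 80, 80, 81, 80, 81, 80, 80]
281 [78, 78, 78, 78, 78, 78, 79, 78, 79, 81, 80, 81, 81, 78, 78, 79, 79, 80, 78, 76, 77, 78, 66, 39, 39, 38, 39, 38, 38, 44, 81, 81, 81, 81, 81, 80, 81, 81, 81, 81]
[(0.11, [277.1, 264.1]), (0.12, [277.0, 260.3]), (0.13, [277.0, 256.4]), (0.14, [277.0, 252.5]), (0.246, [276.7, 208.0])]
```

View pics/col.png

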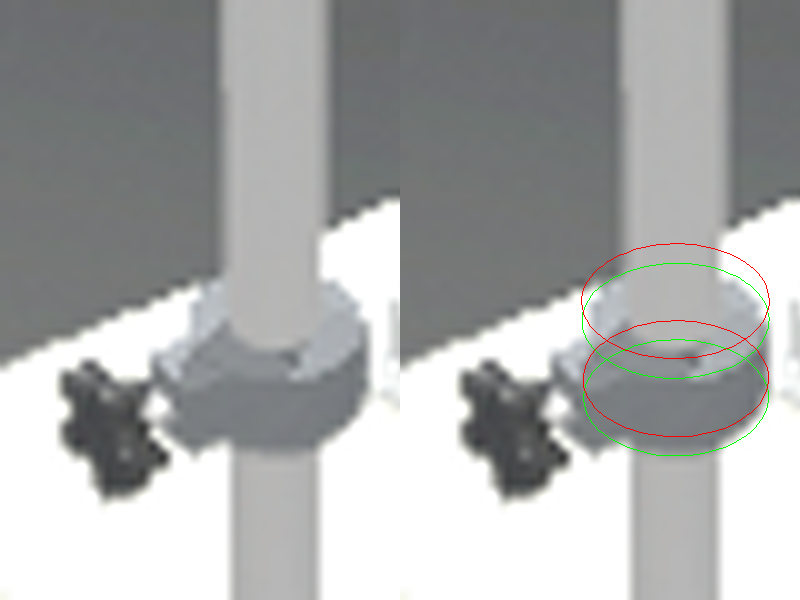

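```bash
python3 -m jog '{"rx":[0, 0, 0, 0, 0, 0, 0, 0, 0], "ry":[0, 0, 0, 0, 0, 0, 0, 0, 0], "rz":[0.17, 0.337, 0.337, 0.337, 0.337, 0.337, 0.337, 0.337, 0.337], "dx":[0.05, 0.1, 0.15, 0.2, 0.25, 0.3, 0.327, 0.327, 0.327], "dy":[-0.03, -0.06, -0.09, -0.12, -0.15, -0.18, -0.2, -0.2, -0.2], "dz":[0.02, 0.05, 0.08, 0.11, 0.14, 0.16, 0.17, 0.17, 0.17], "jaw":[0.5, 0.5, 0.5, 0.5, 0.5, 0.5, 0.5, 0.5, 0.5]}' 60
python3 - <<'E'
from h import *
o=manip.get_obs();print(o["position"].round(4) if hasattr(o["position"],"round") else o["position"],R.from_quat(o["ee_rot"]).as_matrix().round(3).tolist(),o["clock"],o["grip_width"])
def circ(c,r): t=np.linspace(0,2*np.pi,60);return np.c_[c[0]+r*np.cos(t),c[1]+r*np.sin(t),np.full(60,c[2])]
w=np.load("cn.npy");a=np.load("sc.npy")
b=np.mean([manip.camera("top").astype(float) for _ in range(2)],0);np.save("tp.npy",b)
P=[]
for n,im,o in(("scene",a,(278,240)),("top",b,(218,188))):
    f=11;I=im[o[1]:o[1]+36,o[0]:o[0]+36];I=np.clip(255*(I/255)**(.6 if n=="scene" else 1.6),0,255).astype(np.uint8);I=cv2.resize(I,None,fx=f,fy=f,interpolation=cv2.INTER_CUBIC)
    for z,r,c in((.054,.018,(0,0,255)),(.034,.018,(0,160,0))): cv2.polylines(I,[np.round((np.array([proj(n,q) for q in circ((w[0],w[1],z),r)])-o+.5)*f).astype(np.int32)],True,c,1)
    P.append(I)
cv2.imwrite("pics/con.png",np.hstack(P))
E
```

```text
clock: 2.48
position: [0.4269, -0.3249, 0.0615]
ee_rot: [0.999, -0.036, -0.0, 0.0]
ft_force: [-1.2, -1.4, 0.8]
grip_width: 0.498
grasp_force: 0.0
[ 0.4269 -0.3249  0.0615] [[0.997, -0.071, -0.0], [-0.071, -0.997, -0.001], [-0.0, 0.001, -1.0]] 2.475 0.4976640441006548
```

View pics/con.png

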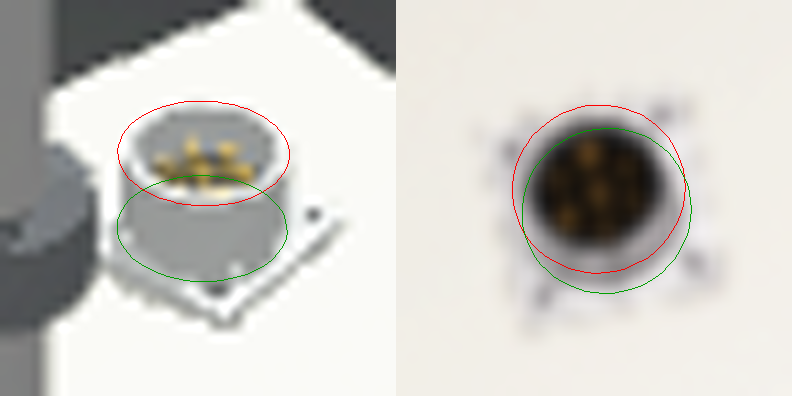

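The mouth is about 1 mm further +x than the overlay, so I'll use (0.602, 0.027, 0.130). Next I descend and grip.

```bash
python3 -m jog '{"rx":[0, 0, 0, 0], "ry":[0, 0, 0, 0], "rz":[0, 0, 0, 0], "dx":[0, 0, 0, 0], "dy":[0, 0, 0, 0], "dz":[0.03, 0.05, 0.058, 0.058], "jaw":[0.5, 0.5, 0.5, 0.5]}' 60 && python3 -m jog '{"rx":[0, 0, 0, 0, 0, 0], "ry":[0, 0, 0, 0, 0, 0], "rz":[0, 0, 0, 0, 0, 0], "dx":[0, 0, 0, 0, 0, 0], "dy":[0, 0, 0, 0, 0, 0], "dz":[0, 0, 0, 0, 0, 0], "jaw":[0.0, 0.0, 0.0, 0.0, 0.0, 0.0]}' 60
```

```text
clock: 3.08
position: [0.4268, -0.3248, 0.0035]
ee_rot: [0.999, -0.036, -0.0, 0.0]
ft_force: [-0.6, -0.2, 1.1]
grip_width: 0.499
grasp_force: 0.0
clock: 3.82
position: [0.4276, -0.3247, 0.0043]
ee_rot: [0.999, -0.036, 0.001, 0.001]
ft_force: [-1.5, 0.2, 5.7]
grip_width: 0.142
grasp_force: 61.0
```

```bash
python3 -m jog '{"rx":[0, 0, 0, 0, 0, 0, 0, 0, 0, 0, 0, 0, 0, 0, 0, 0, 0, 0, 0, 0], "ry":[0, 0, 0, 0, 0, 0, 0, 0, 0, 0, 0, 0, 0, 0, 0, 0, 0, 0, 0, 0], "rz":[0, 0, 0, 0, 0, 0, 0, 0, 0, 0, 0, 0, 0, 0, 0, 0, 0, 0, 0, 0], "dx":[0, 0, 0, 0, 0.005, 0.01, 0.018, 0.026, 0.034, 0.042, 0.05, 0.058, 0.066, 0.07, 0.074, 0.074, 0.074, 0.074, 0.074, 0.074], "dy":[0, 0, 0, 0, -0.02, -0.05, -0.09, -0.13, -0.17, -0.21, -0.25, -0.29, -0.32, -0.345, -0.358, -0.363, -0.363, -0.363, -0.363, -0.363], "dz":[-0.02, -0.05, -0.09, -0.12, -0.14, -0.14, -0.14, -0.14, -0.14, -0.14, -0.14, -0.14, -0.14, -0.14, -0.14, -0.14, -0.13, -0.123, -0.123, -0.123], "jaw":[0, 0, 0, 0, 0, 0, 0, 0, 0, 0, 0, 0, 0, 0, 0, 0, 0, 0, 0, 0]}'
cat > look.py <<'E'
from h import *
import sys
from scipy.optimize import least_squares
o=manip.get_obs();print(np.round(o["position"],4),np.round(R.from_quat(o["ee_rot"]).as_rotvec(),4),o["clock"],o["grip_width"])
ims={n:manip.camera(n) for n in("scene","top")}
nom=np.array([.602,.027,.130])
def circ(c,r,N=90): t=np.linspace(0,2*np.pi,N);return np.c_[c[0]+r*np.cos(t),c[1]+r*np.sin(t),np.full(N,c[2])]
P=[]
for n,og in(("scene",(255,195)),("top",(200,170))):
    im=ims[n];f=7;I=im[og[1]:og[1]+75,og[0]:og[0]+57];I=np.clip(255*(I/255)**.7,0,255).astype(np.uint8);I=cv2.resize(I,None,fx=f,fy=f,interpolation=cv2.INTER_CUBIC)
    cv2.polylines(I,[np.round((np.array([proj(n,q) for q in circ(nom,.036)])-og+.5)*f).astype(np.int32)],True,(0,0,255),1)
    P.append(I)
    for r in manip.outline_of(n,"loupe")[:2]:print(n,r["confidence"],r["bbox"],r["mask"].sum())
    print("expected",n,proj(n,nom),np.array([proj(n,q) for q in circ(nom,.036)]).min(0),np.array([proj(n,q) for q in circ(nom,.036)]).max(0))
cv2.imwrite("pics/"+sys.argv[1],np.hstack(P))
E
python3 look.py l1.png
```

```text
clock: 6.32
position: [0.5268, 0.0323, 0.1263]
ee_rot: [0.999, -0.036, 0.0, 0.0]
ft_force: [-0.1, 0.2, -1.4]
grip_width: 0.144
grasp_force: 60.2
[0.5268 0.0323 0.1263] [ 3.1394 -0.1126  0.    ] 6.325 0.1438574492015794
scene 0.6 [283.5, 204.8, 353.4, 235.9] 758
expected scene [296.22529521 226.38385488] [280.01739099 217.5045504 ] [312.45634873 235.77866725]
top 0.52 [237.3, 180.7, 250.3, 210.3] 213
top 0.25 [280.8, 132.3, 292.0, 146.3] 138
expected top [232.70937719 195.805285  ] [215.84814072 179.5748011 ] [249.59648081 212.29975428]
```

View pics/l1.png

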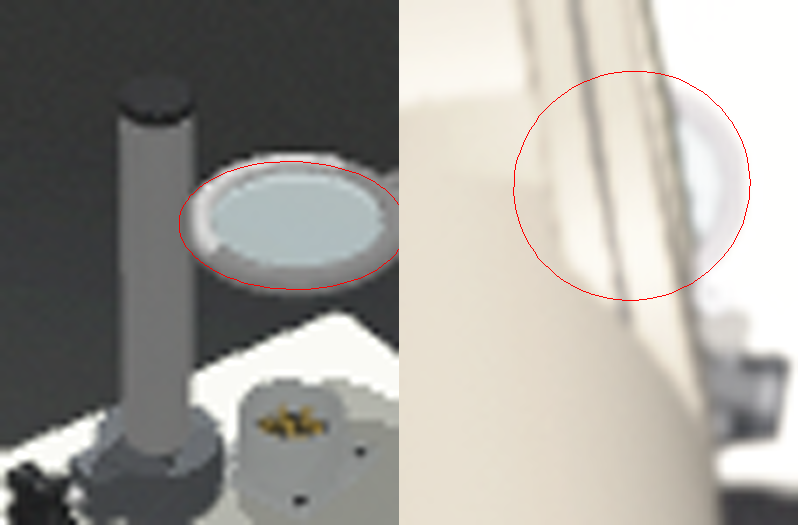

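The lens is held over the bare connector. In the scene view it sits a little right of nominal, around pixel (297,226). I'll fit its pose numerically.

```bash
cat > fl.py <<'E'
from h import *
from scipy.optimize import minimize
o=manip.get_obs();p0=np.array(o["position"]);Rt=R.from_quat(o["ee_rot"]).as_matrix()
L=np.c_[Rt[:,0],-Rt[:,1],-Rt[:,2]]  # loupe axes if not slipped
im=np.mean([manip.camera("scene").astype(float) for _ in range(3)],0).mean(2)
c=CAL["scene"];Tw=np.linalg.inv(np.array(c["world_from_camera"]))
def pj(P):
    q=P@Tw[:3,:3].T+Tw[:3,3];x,y=-q[:,0]/q[:,2],q[:,1]/q[:,2];s=1+c["k1"]*(x*x+y*y);return np.c_[c["fx"]*x*s+c["cx"],c["fy"]*y*s+c["cy"]]
t=np.linspace(0,2*np.pi,120)
u0,u1,v0,v1=281,309,208,246
w=im[v0:v1,u0:u1];m=np.clip((w-65)/(105-65),0,1)
m[:, :]=m;n=cv2.connectedComponents((m>.5).astype(np.uint8))[1]
lab=n[226-v0,297-u0];m=m*(cv2.dilate((n==lab).astype(np.uint8),np.ones((3,3)))>0)
for r in m[::2]: print("".join(" .:#@"[int(x*4)] for x in r))
K=8
def model(q):
    d,z,pt,rl=q; A=R.from_matrix(L)*R.from_euler("yx",[pt,rl])
    ctr=p0+L@[d,0,0];ctr[2]=z
    P=np.vstack([np.c_[.036*np.cos(t),.036*np.sin(t),np.full(120,h)] for h in(-.0045,.0045)])
    h=cv2.convexHull(pj(A.apply(P)+ctr).astype(np.float32))[:,0]
    I=np.zeros(((v1-v0)*K,(u1-u0)*K),np.uint8);cv2.fillPoly(I,[np.round((h-[u0,v0]+.5)*K).astype(np.int32)],1)
    return cv2.resize(I.astype(np.float32),(u1-u0,v1-v0),interpolation=cv2.INTER_AREA),ctr
for lev in(True,False):
    f=lambda q:np.abs(model([q[0]*.01,q[1]*.01,0,0] if lev else np.array(q)*[.01,.01,.1,.1])[0]-m).sum()+(0 if lev else 2*(q[2]**2+q[3]**2))
    x0=[7.5,13] if lev else [*s.x,0,0]
    S=np.vstack([x0]+[np.array(x0)+.4*e for e in np.eye(len(x0))])
    s=minimize(f,x0,method="Nelder-Mead",options=dict(initial_simplex=S,maxiter=300));q=s.x
    print(q.round(3),s.fun,m.sum(),"centre",model([q[0]*.01,q[1]*.01,0,0])[1].round(4))
E
python3 fl.py
```

```text
#@@@@@@@@@@@@@@@@:   
    @@@@@@@@@@@@@@@@@@@@##@@
. @@@@@@@@@@@@@@@@@@@@@@@@@#
.@@@@@@@@@@@@@@@@@@@@@@@@@@@
.@@@@@@@@@@@@@@@@@@@@@@@@@@@
.@@@@@@@@@@@@@@@@@@@@@@@@@@@
..@@@@@@@@@@@@@@@@@@@@@@@@@@
   .###@@@@@@@@@@@@@@@@@@@##
      .::#####@@#######::.. 
            .........       
                            
                            
                            
                            
[ 7.065 12.955] 65.46041666666666 446.26944444444445 centre [0.5974 0.0275 0.1296]
[ 7.24  13.06  -0.526  0.747] 25.632305289506277 446.26944444444445 centre [0.5992 0.0274 0.1306]
```

```bash
cat > pr.py <<'E'
exec(open("fl.py").read().split("for lev in")[0].replace("for r in m","for r in m[:0]"))
for u in (290,297,303): print(u,im[208:246,u].round().astype(int).tolist())
print(im[226,276:292].round().astype(int).tolist())
for name,P in(("axis level",[(d,0,0) for d in(-.036,0,.036)]),):
    ctr=p0+L@[.073,0,0];ctr[2]=.13
for d in(0,.036,-.036): 
    pass
ctr[2]=.130
print("top/bot silhouettes predicted at cols:");mm,_=model([.073,.130,0,0])
for u in(290,297,303): k=np.nonzero(mm[:,u-u0]>.01)[0];print(u,k[0]+v0,mm[k[0],u-u0],k[-1]+v0,mm[k[-1],u-u0])
# glass ellipse
g=(im>140).astype(np.uint8);
print("handle/neck expected line:",[pj((ctr-L[:,0]*d)[None])[0].round(1).tolist() for d in(0,.04,.06,.075,.1,.14)])
print("\n".join(" ".join("%3d"%x for x in r) for r in im[200:232:2,308:356:2]))
E
python3 pr.py
```

```text
290 [27, 27, 28, 27, 26, 27, 27, 27, 28, 28, 193, 163, 123, 185, 163, 161, 161, 162, 162, 162, 161, 161, 161, 160, 113, 111, 97, 81, 44, 31, 31, 32, 31, 32, 33, 33, 38, 245]
297 [28, 27, 28, 27, 28, 27, 27, 27, 27, 193, 149, 120, 185, 163, 162, 162, 162, 162, 162, 162, 162, 162, 162, 162, 161, 122, 112, 102, 83, 44, 32, 32, 32, 37, 245, 246, 246, 246]
303 [28, 27, 28, 27, 27, 27, 27, 27, 27, 69, 186, 107, 139, 179, 163, 162, 162, 161, 161, 162, 162, 161, 162, 162, 135, 108, 98, 83, 55, 31, 31, 71, 247, 246, 246, 246, 246, 246]
[81, 82, 81, 81, 80, 79, 130, 193, 186, 143, 161, 162, 162, 162, 162, 162]
top/bot silhouettes predicted at cols:
290 216 0.03125 236 0.765625
297 216 0.875 237 0.859375
303 216 0.203125 237 0.296875
handle/neck expected line: [[297.2, 226.1], [312.2, 221.1], [319.5, 218.6], [324.9, 216.8], [333.8, 213.7], [347.6, 209.1]]
 27  26  27  27  25  23  25  25  23  22  26  26  24  24  23  22  28  25  25  27  26  26  26  27
 26  27  27  26  27  24  37  24  23  23  24  24  24  24  23  24  23  23  26  27  27  27  27  27
 27  27  27  27  26  68  24  21  23  23  23  23  23
[... 592 characters left out ...]
  27  28  27  27  27  27  27
 26  27  42 104 107 130 119  93  85  24  24  25  31  29  27  26  27  26  27  27  27  27  27  27
107 107 106  99  92 100 117 116  86  86  56  30  27  27  26  27  27  27  26  27  27  27  27  26
101 108  83  80  79  95  69  31  27  28  27  26  28  27  27  28  26  27  27  25  27  27  27  26
171 105 102  28  27  28  28  27  27  27  27  27  27  26  27  27  27  27  27  53  40  26  27  26
161 104 103  27  27  27  28  27  28  27  28  27  28  27  41  58  86  91  95  98  92  26 111 202
161 109  96  28  27  27  28  27  27  28  41  71  88  94 102 100  92  85  78  69  64  76  78  49
109 101  65  28  29  28  31  70  89 100 110 110 100  93  82  70  65  61  56  51  48  44  27  27
```

```bash
python3 - <<'E'
s=open("fl.py").read()
s=s.replace("u0,u1,v0,v1=281,309","u0,u1,v0,v1=283,318").replace("(w-65)/(105-65)","(w-29)/50").replace("for r in m[::2]: print(\"\".join(\" .:#@\"[int(x*4)] for x in r))","")
s=s.replace("P=np.vstack([np.c_[.036*np.cos(t),.036*np.sin(t),np.full(120,h)] for h in(-.0045,.0045)])",
 "P=np.vstack([np.c_[(.0315+.0045*np.cos(a))*np.cos(t),(.0315+.0045*np.cos(a))*np.sin(t),np.full(120,.0045*np.sin(a))] for a in np.linspace(-1.57,1.57,9)])")
s=s.replace("-m).sum()","-m)[wt].sum()").replace("K=8","K=8\nwt=np.ones(m.shape,bool);wt[:222-v0,304-u0:]=0;wt[:224-v0,308-u0:]=0;wt[240-v0:]=0;wt[236-v0:,302-u0:]=0")
s=s.replace("m=m*(cv2","m=m*(1 if 1 else cv2")
exec(s)
mm=model(np.array(q)*[.01,.01,.1,.1])[0]
E
```

```text
[ 7.375 12.967] 15.073541666666666 661.9355555555555 centre [0.6004 0.0274 0.1297]
[ 7.374 12.986  0.252 -0.101] 10.412361022968433 661.9355555555555 centre [0.6004 0.0274 0.1299]
```

```bash
python3 -m jog '{"rx":[0, 0, 0, 0, 0, 0, 0, 0, 0, 0, 0, 0, 0, 0, 0, 0, 0, 0, 0, 0], "ry":[0, 0, 0, 0, 0, 0, 0, 0, 0, 0, 0, 0, 0, 0, 0, 0, 0, 0, 0, 0], "rz":[0, 0, 0, 0, 0, 0, 0, 0, 0, 0, 0, 0, 0, 0, 0, 0, 0, 0, 0, 0], "dx":[0.0015, 0.0015, 0.0015, 0.0015, 0.0015, 0.0015, 0.0015, 0.0015, 0.0015, 0.0015, 0.0015, 0.0015, 0.0015, 0.0015, 0.0015, 0.0015, 0.0015, 0.0015, 0.0015, 0.0015], "dy":[0, 0, 0, 0, 0, 0, 0, 0, 0, 0, 0, 0, 0, 0, 0, 0, 0, 0, 0, 0], "dz":[-0.0006, -0.0006, -0.0006, -0.0006, -0.0006, -0.0006, -0.0006, -0.0006, -0.0006, -0.0006, -0.0006, -0.0006, -0.0006, -0.0006, -0.0006, -0.0006, -0.0006, -0.0006, -0.0006, -0.0006], "jaw":[0, 0, 0, 0, 0, 0, 0, 0, 0, 0, 0, 0, 0, 0, 0, 0, 0, 0, 0, 0]}' && python3 -m jog '{"rx":[0, 0, 0, 0], "ry":[0, 0, 0, 0], "rz":[0, 0, 0, 0], "dx":[0, 0, 0, 0], "dy":[0, 0, 0, 0], "dz":[0, 0, 0, 0], "jaw":[0, 0, 0, 0]}' && python3 -c "
from workcell import manip
print(manip.hand_in())"
```

```text
clock: 9.48
position: [0.5283, 0.0325, 0.1269]
ee_rot: [0.999, -0.036, 0.0, 0.0]
ft_force: [0.1, 0.2, -0.9]
grip_width: 0.138
grasp_force: 60.2
clock: 9.98
position: [0.5283, 0.0325, 0.1269]
ee_rot: [0.999, -0.036, 0.0, 0.0]
ft_force: [0.2, -0.6, -1.1]
grip_width: 0.139
grasp_force: 60.2
the job is handed in; nothing more can be done
None
```

I handed the job in with the loupe held level by its handle over the bare connector, lens mid-plane at about 130 mm (the collar's top edge). By camera measurement it was centred to about 2 mm and level to about 1.5°, and it had been held still for over 2 s; the hand-in returned no verdict.

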